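Tighten the hand nut of the spinning tile holder in the vise

ROBOT

A 7-joint arm with a two-finger parallel gripper is mounted at the origin on the work surface. World frame = base frame: x ahead of the robot, y to its left, z up, the work surface at z = 0. Lengths are in m, angles in rad, forces in N, time in s.
With the tool pointing down it reaches from about 0.4 to 0.875 m from the base axis. Payload 6.5 kg.
Tool frame: the origin (TCP) lies at the very end of the fingers, on their centre line; the grasp point (between the pads) lies 19 mm behind it; z points along the fingers, y is the direction in which the jaws open and shut (so a half turn about z gives the same grasp; the last joint's range is limited). The gripper opens to 85 mm and grips with 20 to 120 N. Pads are 22 mm wide; open, the fingers measure 114 mm over their backs; the gripper's body (76 mm by 85 mm) begins 54 mm behind the grasp point. The pads swing forward as they close: fully open they stand 13 mm farther back than shut.
Start: joints at [-1.356, 0.536, -0.004, 1.538, 0.003, 1.067, -0.071], TCP at [0.18, 0.625, 0.209] pointing down, gripper open.
Joint ranges: [-2.7, 2.7], [-0.37, 2.16], [-1.27, 1.26], [0.24, 2.4], [-1.31, 4.45], [0.19, 1.91], [-2.76, 2.76]. Speed limits (rad/s): [2.39, 2.39, 3.14, 3.14, 3.14, 3.14, 3.14].

INTERFACE

Orientations are given as a unit quaternion [w, x, y, z].
In Python, from plant import robot gives the robot as it stands.
- The arm moves only by the tool carry_out, never from a script. Its argument "rows" is a list of rows, each a list of 3 entries, a list of its own where there are three numbers: the shift along the tool's x, y, z in m, then the turn, a rotation vector about the tool's x, y, z in degrees, then the opening in per cent of the stroke, from 0 (shut) to 100 (fully open). In form: [[[tx, ty, tz], [wx, wy, wz], claw], ...]. A call has 1 to 8 rows; each row shifts and turns the commanded pose from where the row before left it, along the tool's axes as they then stand; what a row does not reach is not made up. A row lasts 1/10 s, in which the tool goes at most 50 mm and 8.59 degrees, less where a joint would pass 70% of its speed; a pose out of reach is approached as far as the arm can. A call with a gripper value outside its range is refused whole. The fingers move at their own pace and stop on an object; "force" is the grip in N (left out, the last holds). Time passes only in rows, so rows that do not move let the fingers close. It gives the time, the measured TCP pose, the force and the opening at its end, in the units of the state.
- robot.get_state(): the state, without advancing time (a new reading comes with each control period).
- robot.get_image(name): name is "side" or "top" or "wrist"; returns the picture (400x640x3 uint8, red, green, blue); there is no depth.
- robot.camera_model(name): a dict with "fovy" (degrees; the focal length in pixels is half the picture's height over the tangent of half this angle, whatever the lens; pixels are square), "cx", "cy" (the principal point, pixels), "xyz" and "rotation" of the camera in the world. Camera axes: x right, y down, z forward; pixel columns grow to the right and rows downward; lengths in m; the calibration is good to about 2 mm. A picture is of the moment at which its call begins: read the wrist's pose just before it. camera_model takes no time and is no camera call; for the wrist camera it gives the pose at the moment of the call.
- robot.close_job(): hands the job in, once; it reports no verdict.
The state is a dict: "t": time; "q": joint angles; "joint_velocities": joint speeds; "effort": joint torques, N m; "tool_pos": TCP position; "tcp_rot": TCP orientation; "contact_force": force on the tool from outside, world axes, zero at the start; "torque": the same for the moment, N m; "opening": opening from 0.0 (shut) to 1.0 (fully open).
Only numpy, scipy, OpenCV 4.12 (cv2) and the standard library are available. Lean on these libraries where they do the work, as an engineer would, in place of code of your own. Each camera call takes 0.05 s, during which the arm holds its last target.

TASK

Tighten the black hand nut on the tile holder in the vise: turn it clockwise, looking down on it, until it comes up against its stop. The holder with its red tile just spins along with the nut unless you push it down along its slanting stem, feel its hidden cross pin drop between the teeth of the collar so that it is fully down, and keep it down while you turn; let go of the nut and take a new hold when your wrist runs out. At the end let go so that the holder springs up again, and leave the ruler block, the nipper and the glass pebble where they lie.

Things in the scene. Friction and masses are not known exactly. Their poses are not given: they have to be found in the camera images.
- nut_grip (a point): Centre of the black hand nut's bar, on the spin axis: grip here. Bar 72 mm long (point x), 16 thick (y), 34 high (z); this point is 22 mm above its foot, 12 below its top. Site z is the spin axis, pointing up out of the stem, 30 degrees off vertical towards the vise's -x side. The nut drags on the holder with 0.14 N m, more than the holder's own spin friction, so both spin together unless the holder is braced.
- nut (a joint): Turn of the nut relative to the holder, rad: grows clockwise as seen looking down its axis (against point z of nut_grip). Starts between 0.4 and 0.8; the tight stop is at 2.0. It does not change while holder and nut spin together, and stays where it is left.
- plunge (a joint): How far the holder is pushed down along its axis, m: 0 sprung up, about 0.002 when the pin rests on the teeth (hard stop), 0.009 fully down (hard stop). The spring pushes back with about 3 N at the top, 8 N at the bottom, and lifts it again when released. Nut, tile and plate all go down together.
- tile_mid (a point): Centre of the red porcelain tile of the holder, 80 mm square, 9 mm thick, with the nut above it; its top is 4.5 mm above this point and 30 mm below nut_grip. It sits on a round plate of 92 mm; tile, plate and cross pin spin as one piece. Site z is the spin axis. This point does not spin with them.
- collar (a point): Centre of the tooth tops of the fixed steel collar (72 mm across), on the axis, under the plate: four equal smooth teeth 12 mm high with gaps every 90 degrees. The plate's hidden cross pin drops into the gaps over about 25 of every 90 degrees of spin; else it lands on a tooth. Its angle is unknown. Under about 12 N of push it still slides over the teeth when turned; in a gap it is braced both ways.
- vise: Dark cast-iron bench vise, fixed; origin at the middle of its foot on the shelf. Foot 110 mm (x) by 150 (y); two jaws 80 mm long (x) close along y, tops 100 mm high. Its screw and cross bar stick out on the -y side to 130 mm from the origin, 62 mm high. The stem crosses the jaws 90 mm straight above the origin and leans 30 degrees to -x; nut_grip is 116 mm up the stem from there.
- ruler_block_mid (a point): Bystander: centre of an aluminium ruler block, 160 x 34 x 22 mm, lying flat. Leave it.
- nipper_mid (a point): Bystander: middle of a nipper with two yellow plastic handles and a steel head, 170 mm long, 80 mm wide, 20 mm high, lying flat. Leave it.
- pebble_mid (a point): Bystander: centre of a frosted glass pebble, 64 mm across, 26 mm high. Leave it.

How it is judged:
On the way, in this order (a step that is already met when the one before it is completed fails the run):
1. the holder is pushed down between the collar's teeth (value of joint plunge above 0.0055 m), for 0.2 s.
2. the nut is tightened to its stop (value of joint nut above 1.85 rad), for 0.1 s.
At the end, for the whole second after the job is handed in: The nut stands within 0.15 rad of its tight stop (joint nut above 1.85), the holder has been let go and has sprung up (plunge below 1.5 mm), and ruler block, nipper and pebble lie within 15 mm of where they were (value of joint nut above 1.85 rad and value of joint plunge below 0.0015 m and distance of each of ruler_block_mid, nipper_mid, pebble_mid from where it was at the start of the episode below 0.015 m); the robot touches nothing.
It fails at once if a bystander is knocked away (distance of any of ruler_block_mid, nipper_mid, pebble_mid from where it was at the start of the episode above 0.03 m).
It also fails if it takes over 48 s, if anything falls off the work surface, if the arm or the gripper's body presses on something with over 40 N, if the wrist force passes 120 N, or if a joint passes its speed limit or range.

## Working session

There is one attempt and no reset: what is moved stays moved. The work goes in short steps, Python scripts to look and compute and a tool call to move; the robot and the scene stay as the last step left them, time stands still between calls to the robot, and variables do not carry over. Pictures are saved under pics/ and viewed, and the job is handed in when it is done.

Besides the shell and the picture viewer there is one more tool, called after "Request:" as name(argument=value, ...) on one line, values as JSON. carry_out: Moves the arm, as the interface text tells. Its arguments: {"type":"object","properties":{"rows":{"type":"array","items":{"type":"array"}},"force":{"type":"number"}},"required":["rows"]}

```bash
ls; mkdir -p pics; python3 - <<'E'
from plant import robot
import cv2
for n in("side","top","wrist"):
    m=robot.camera_model(n); print(n,m)
    cv2.imwrite(f"pics/a_{n}.png",robot.get_image(n)[:,:,::-1])
print(robot.get_state())
E
```

```text
pics
side {'fovy': 51.37481709139924, 'cx': 323.815875332894, 'cy': 194.3990720912141, 'xyz': array([0.30425274, 0.73532442, 0.92436319]), 'rotation': array([ 0.08143864, -0.18757502,  0.90883811, -0.36358857])}
top {'fovy': 55.46705651634749, 'cx': 311.5285201315795, 'cy': 193.6658470497821, 'xyz': array([0.46694798, 0.04305855, 1.03006328]), 'rotation': array([-0.06342483,  0.71452804, -0.69307004,  0.07128038])}
wrist {'fovy': 58.74368154298464, 'cx': 315.2593838435156, 'cy': 200.53682474046175, 'xyz': array([0.10465659, 0.64611378, 0.37257768]), 'rotation': array([0.12500131, 0.78943523, 0.59376344, 0.09279909])}
{'t': 0.15, 'q': array([-1.35618937,  0.53702728, -0.0044128 ,  1.53862535,  0.00258216,
        1.06730415, -0.0711592 ]), 'joint_velocities': array([-7.96590959e-05, -3.43280504e-03,  9.11283643e-04, -3.41464954e-03,
        6.35288894e-05, -7.45292479e-04, -4.58601021e-04]), 'effort': array([ 1.94373497e-03, -5.83782971e+01,  1.05007622e+00, -2.59349567e+01,
        1.25263029e-02,  6.59114448e-03, -2.54453602e-05]), 'tool_pos': array([0.18001364, 0.62404317, 0.20849996]), 'tcp_rot': array([-4.57137349e-05,  1.39902325e-01,  9.90165076e-01, -6.77683471e-04]), 'contact_force': array([ 0.10060647,  1.0537989 , -0.39921918]), 'torque': array([-0.00270994, -0.03563353, -0.01065187]), 'opening': 0.9967232549004532}
```

View pics/a_side.png

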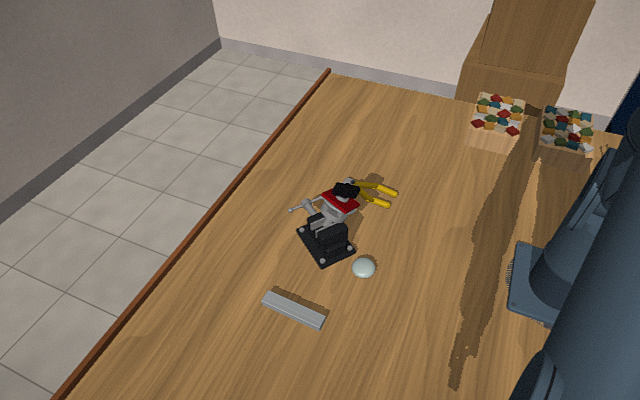

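View pics/a_top.png

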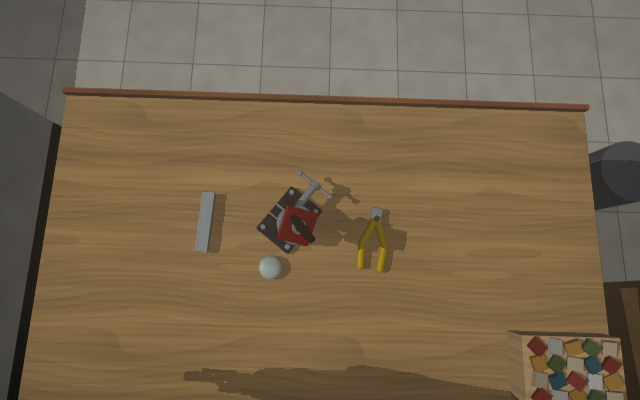

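View pics/a_wrist.png

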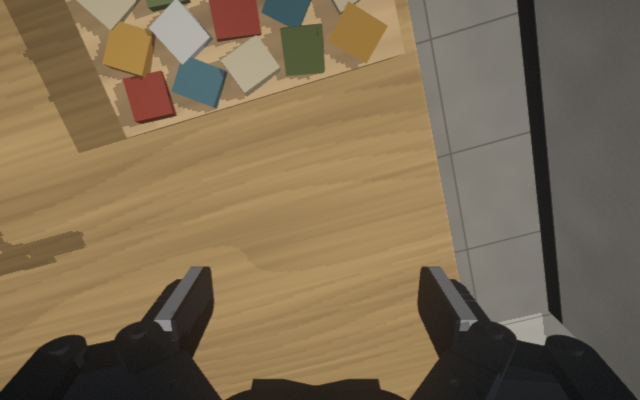

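The side view shows the vise near (327,243), with the red tile at (340,203) and the nut at (346,190). In the top view the nut is at (302,229). I'll zoom in and triangulate.

```bash
cat > h.py <<'E'
import numpy as np, cv2
from scipy.spatial.transform import Rotation as R
from plant import robot
def rot(q): return R.from_quat([q[1],q[2],q[3],q[0]])
class Cam:
    def __init__(s,n):
        m=robot.camera_model(n); s.f=200/np.tan(np.radians(m['fovy'])/2); s.c=np.array([m['cx'],m['cy']]); s.o=np.array(m['xyz']); s.R=rot(m['rotation']).as_matrix()
    def ray(s,p):
        d=s.R@np.r_[(np.array(p)-s.c)/s.f,1]; return d/np.linalg.norm(d)
    def plane(s,p,z):
        d=s.ray(p); return s.o+d*(z-s.o[2])/d[2]
    def proj(s,X):
        v=s.R.T@(np.array(X)-s.o); return s.c+s.f*v[:2]/v[2]
def tri(*cp):
    A=np.zeros((3,3));b=np.zeros(3)
    for c,p in cp:
        d=c.ray(p);M=np.eye(3)-np.outer(d,d);A+=M;b+=M@c.o
    X=np.linalg.solve(A,b)
    return X,[round(float(np.linalg.norm(c.proj(X)-p)),2) for c,p in cp]
E
python3 - <<'E'
from h import *
s,t=Cam("side"),Cam("top")
a=cv2.imread("pics/a_side.png")[165:285,270:410];b=cv2.imread("pics/a_top.png")[160:290,240:400]
cv2.imwrite("pics/b1.png",cv2.resize(a,None,fx=5,fy=5,interpolation=cv2.INTER_CUBIC))
cv2.imwrite("pics/b2.png",cv2.resize(b,None,fx=4.5,fy=4.5,interpolation=cv2.INTER_CUBIC))
print(tri((s,(346,190)),(t,(302,229))))
for n,p in(("ruler",(205,222)),("nip",(373,240)),("peb",(270,267)),("vise",(289,220))): print(n,t.plane(p,.015))
print(t.plane((320,200),0)-t.plane((310,200),0),t.plane((320,210),0)-t.plane((320,200),0))
E
```

```text
(array([0.55011665, 0.05497174, 0.18529358]), [0.19, 0.21])
ruler [0.57712216 0.31656834 0.015     ]
nip [ 0.54283134 -0.13258186  0.015     ]
peb [0.46436424 0.13753344 0.015     ]
vise [0.58939401 0.09286779 0.015     ]
[ 0.00086903 -0.02748819  0.        ] [-0.02776971 -0.0006925   0.        ]
```

View pics/b1.png

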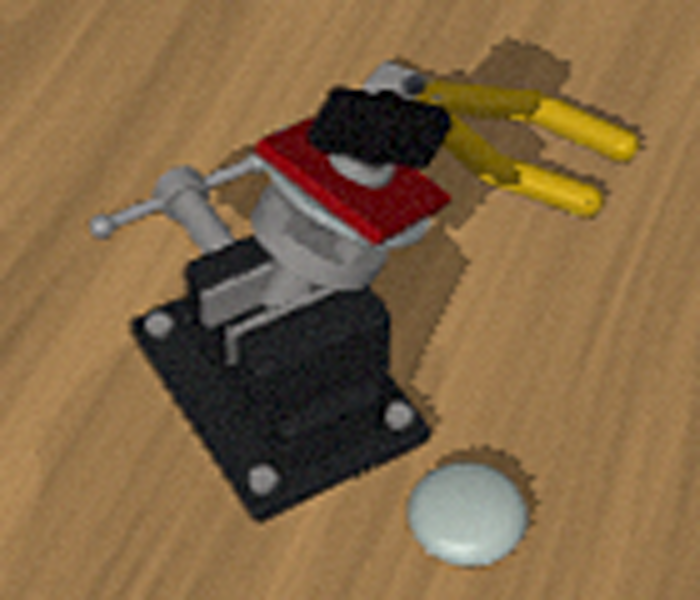

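View pics/b2.png

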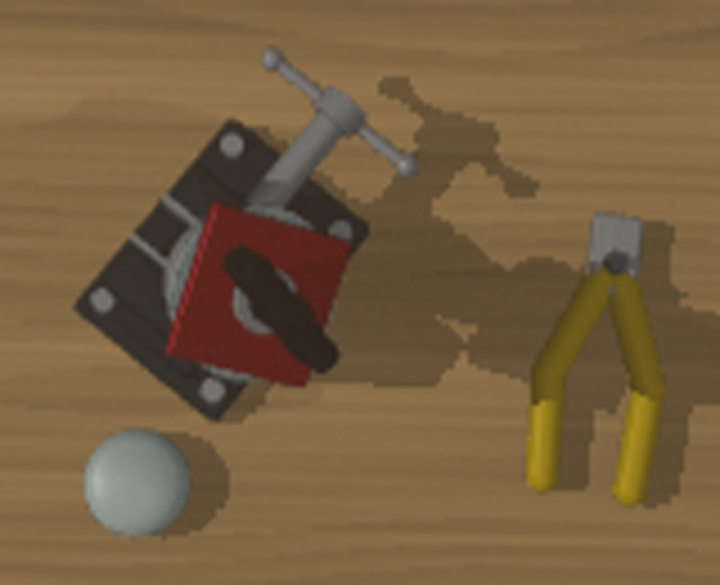

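```bash
python3 - <<'E'
from h import *
np.set_printoptions(precision=4,suppress=True)
t=Cam("top")
B=np.array([(232,146),(340,231),(212,390),(101,300)])/4.5+[240,160]
P=np.array([t.plane(p,.018) for p in B]);print(P, P.mean(0))
y=(P[3]-P[0])+(P[2]-P[1]);y/=np.linalg.norm(y);x=np.array([y[1],-y[0],0]);print("vise y",y,"x",x)
a=-.5*x+[0,0,.8660];print("axis",a,"nut",P.mean(0)*[1,1,0]+[0,0,.09]+.116*a)
st=robot.get_state();T=rot(st['tcp_rot']).as_matrix();print("T\n",T)
w=Cam("wrist");print("cam in tool",T.T@(w.o-st['tool_pos']),"\n",T.T@w.R)
# bar ends in top view -> plane through nut perp to axis
n=P.mean(0)*[1,1,0]+[0,0,.09]+.128*a
e=[]
for p in ((240,262),(325,358)):
    p=np.array(p)/4.5+[240,160];d=t.ray(p);e.append(t.o+d*((n-t.o)@a)/(d@a))
e=np.array(e);print(e,np.linalg.norm(e[1]-e[0]),e.mean(0)-.012*a)
b=(e[1]-e[0]);b/=np.linalg.norm(b);print("bar",b)
for s in(1,-1):
    X=s*b;Z=-a;Y=np.cross(Z,X);M=np.c_[X,Y,Z]
    q=(R.from_matrix(T.T@M)).as_rotvec(degrees=True);print("opt",s,q,np.linalg.norm(q))
E
```

```text
[[0.6642 0.0888 0.018 ]
 [0.6146 0.0224 0.018 ]
 [0.5183 0.0948 0.018 ]
 [0.569  0.1626 0.018 ]] [0.5915 0.0922 0.018 ]
vise y [-0.795   0.6067  0.    ] x [0.6067 0.795  0.    ]
axis [-0.3033 -0.3975  0.866 ] nut [0.5564 0.0461 0.1905]
T
 [[-0.9609  0.2771 -0.0003]
 [ 0.2771  0.9609 -0.0013]
 [-0.0001 -0.0014 -1.    ]]
cam in tool [ 0.0785  0.0002 -0.1642] 
 [[-0.0006 -0.9516 -0.3075]
 [ 1.     -0.0005 -0.0005]
 [ 0.0003 -0.3075  0.9516]]
[[0.5686 0.0736 0.2213]
 [0.5269 0.0315 0.1873]] 0.06833803835907823 [0.5514 0.0574 0.1939]
bar [-0.6107 -0.6166 -0.4969]
opt 1 [-19.279  -25.0079 -60.8328] 68.53978482861449
opt -1 [-28.4712  21.9489 114.5198] 120.02978700645757
```

Request:
carry_out(rows=[[[-0.033,-0.033,-0.009],[0,0,0],100],[[-0.033,-0.033,-0.009],[0,0,0],100],[[-0.033,-0.033,-0.009],[0,0,0],100],[[-0.033,-0.033,-0.009],[0,0,0],100],[[-0.033,-0.033,-0.009],[0,0,0],100],[[-0.033,-0.033,-0.009],[0,0,0],100],[[-0.033,-0.033,-0.009],[0,0,0],100],[[-0.033,-0.033,-0.009],[0,0,0],100]])

```text
t: 0.95
tool_pos: [0.3612, 0.2958, 0.2815]
tcp_rot: [-0.0, 0.14, 0.99, 0.0]
contact_force: [1.2, 1.3, -0.5]
opening: 0.999
```

Request:
carry_out(rows=[[[-0.033,-0.033,-0.005],[0,0,0],100],[[-0.033,-0.033,-0.005],[0,0,0],100],[[-0.033,-0.033,-0.005],[0,0,0],100],[[-0.033,-0.033,-0.005],[0,0,0],100],[[-0.033,-0.033,0],[0,0,0],100],[[-0.033,-0.033,0],[0,0,0],100],[[-0.033,-0.033,0],[0,0,0],100],[[0,0,0],[0,0,0],100]])

```text
t: 1.75
tool_pos: [0.5203, 0.0046, 0.3013]
tcp_rot: [0.001, 0.145, 0.989, -0.002]
contact_force: [-0.1, -0.2, 0.2]
opening: 0.999
```

```bash
python3 - <<'E'
from h import *
np.set_printoptions(precision=4,suppress=True)
st=robot.get_state();T=rot(st['tcp_rot']).as_matrix();print(st['t'],st['q'],st['tool_pos'],"\n",T)
a=np.array([-.3033,-.3975,.866]);b=np.array([-.6107,-.6166,-.4969]);Z=-a;Y=np.cross(Z,b);Y/=np.linalg.norm(Y);X=np.cross(Y,Z)
M=np.c_[X,Y,Z];rv=R.from_matrix(T.T@M).as_rotvec(degrees=True);print(rv,np.linalg.norm(rv),M)
E
```

```text
1.75 [-0.4488  0.2254  0.4185  1.789  -0.0958  1.1465  1.28  ] [0.5203 0.0046 0.3013] 
 [[-0.9581  0.2864  0.0015]
 [ 0.2864  0.9581 -0.0036]
 [-0.0025 -0.003  -1.    ]]
[-19.5737 -24.8663 -61.335 ] 69.01773195928625 [[-0.6107 -0.7315  0.3033]
 [-0.6166  0.6796  0.3975]
 [-0.4969  0.0557 -0.866 ]]
```

Request:
carry_out(rows=[[[0,0,0],[-2.4,-3.1,-7.55],100],[[0,0,0],[-2.4,-3.1,-7.55],100],[[0,0,0],[-2.4,-3.1,-7.55],100],[[0,0,0],[-2.4,-3.1,-7.55],100],[[0,0,0],[-2.4,-3.1,-7.55],100],[[0,0,0],[-2.4,-3.1,-7.55],100],[[0,0,0],[-2.4,-3.1,-7.55],100],[[0,0,0],[0,0,0],100]])

```text
t: 2.55
tool_pos: [0.5172, 0.0107, 0.3001]
tcp_rot: [0.187, -0.291, 0.932, 0.109]
contact_force: [0.3, -0.2, -1.1]
opening: 0.994
```

```bash
python3 - <<'E'
from h import *
import pickle
np.set_printoptions(precision=4,suppress=True)
st=robot.get_state();T=rot(st['tcp_rot']).as_matrix();print(st['t'],st['q'],st['tool_pos'],"\n",T)
c=Cam("wrist");pickle.dump((c,st),open("w1.pkl","wb"))
for n in("wrist","top"): cv2.imwrite(f"pics/c_{n}.png",robot.get_image(n)[:,:,::-1])
E
```

```text
2.55 [-0.2139  0.0713  0.369   2.0409 -0.524   0.8504  2.6423] [0.5172 0.0107 0.3001] 
 [[-0.7598 -0.584   0.2857]
 [-0.5021  0.8063  0.3127]
 [-0.413   0.0942 -0.9059]]
```

View pics/c_wrist.png

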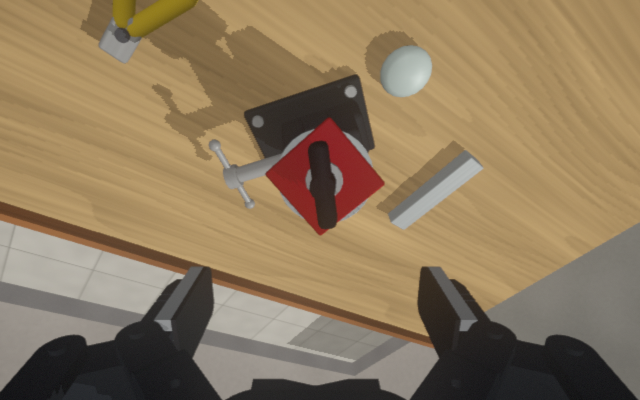

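```bash
python3 - <<'E'
from h import *
a=cv2.imread("pics/c_wrist.png")[70:250,200:400];b=cv2.imread("pics/c_top.png")[195:260,270:350]
cv2.imwrite("pics/d1.png",cv2.resize(a,None,fx=3.3,fy=3.3,interpolation=cv2.INTER_CUBIC))
cv2.imwrite("pics/d2.png",cv2.resize(b,None,fx=8,fy=8,interpolation=cv2.INTER_CUBIC))
E
```

```text
(no output)
```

View pics/d1.png

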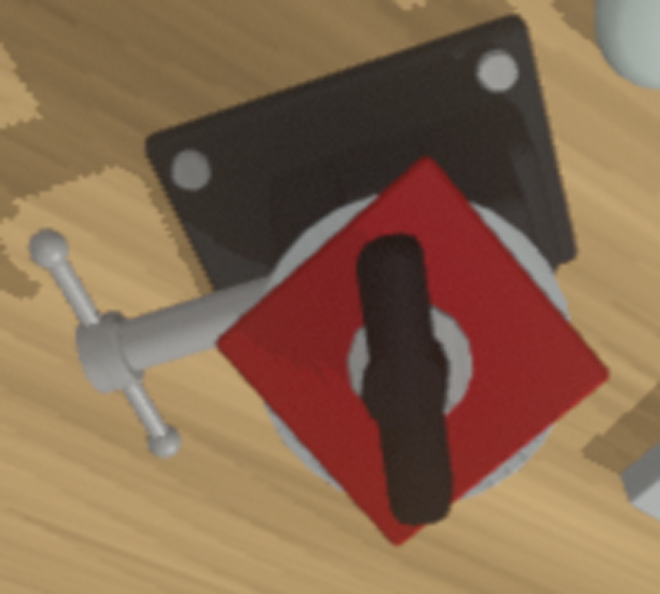

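View pics/d2.png

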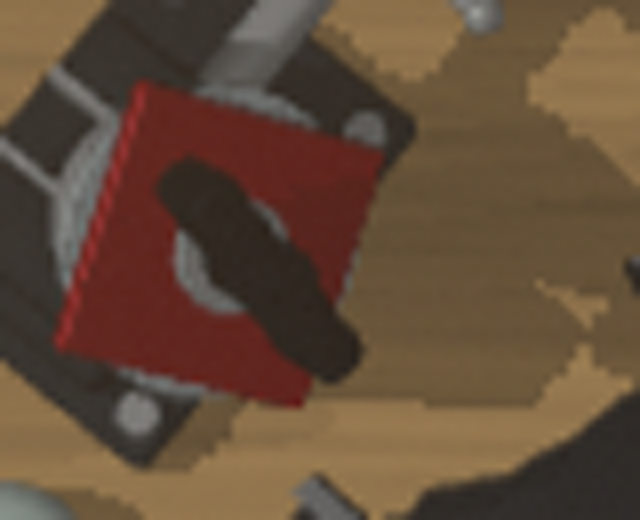

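```bash
python3 - <<'E'
from h import *
import pickle
np.set_printoptions(precision=4,suppress=True)
w,st=pickle.load(open("w1.pkl","rb"));t=Cam("top");s=Cam("side")
W=np.array([(428,157),(608,375),(398,545),(217,342)])/3.3+[200,70]
P=np.array([(300,405),(62,348),(140,82),(383,152)])/8+[270,195]
S=np.array([(452,197),(380,242),(256,146)])/5.+[270,165]  # side: right, bottom, left
X=[]
for k in range(4):
    x,e=tri((w,W[k]),(t,P[k]));X.append(x);print(x,e)
X=np.array(X);c=X.mean(0);n=np.cross(X[0]-X[2],X[1]-X[3]);n/=np.linalg.norm(n);n*=np.sign(n[2])
print("tile top c",c,"normal",n,"side lens",[np.linalg.norm(X[i]-X[i-1]) for i in range(4)], "tilt",np.degrees(np.arccos(n[2])))
print("grip via n",c+.03*n)
T=rot(st['tcp_rot']).as_matrix()
for a in (n,np.array([-.3033,-.3975,.866])):
    top=c+.042*a
    E=[]
    for p in((390,238),(423,521)):
        d=w.ray(np.array(p)/3.3+[200,70]);E.append(w.o+d*((top-w.o)@a)/(d@a))
    E=np.array(E);b=E[0]-E[1];L=np.linalg.norm(b);b/=L;print("axis",a,"bar",b,L,"mid",E.mean(0),"top c",top)
    M=np.c_[b,np.cross(-a,b),-a];print("rv",R.from_matrix(T.T@M).as_rotvec(degrees=True),"pos in tool",T.T@(top-st['tool_pos']))
# vise bolts in side/wrist check
print("side proj of tile corners",[s.proj(x) for x in X],S)
E
```

```text
[0.5151 0.042  0.1401] [1.1, 0.42]
[0.5273 0.1087 0.176 ] [0.6, 0.24]
[0.601  0.0894 0.1891] [0.64, 0.28]
[0.588  0.0205 0.1543] [1.2, 0.47]
tile top c [0.5578 0.0651 0.1648] normal [-0.2748 -0.4037  0.8726] side lens [np.float64(0.07727052687818643), np.float64(0.07668178245356849), np.float64(0.07730997158759498), np.float64(0.07829696392295643)] tilt 29.232980099469785
grip via n [0.5496 0.053  0.191 ]
axis [-0.2748 -0.4037  0.8726] bar [-0.6665 -0.5742 -0.4755] 0.07039223847840709 mid [0.543  0.0486 0.2007] top c [0.5463 0.0482 0.2015]
rv [-4.5727 -3.2177 -6.9468] pos in tool [-0.0003  0.004   0.1094]
axis [-0.3033 -0.3975  0.866 ] bar [-0.6602 -0.5677 -0.4918] 0.07014424428349791 mid [0.543  0.0486 0.2006] top c [0.5451 0.0485 0.2012]
rv [-3.292  -4.3644 -6.9454] pos in tool [0.0006 0.0048 0.1094]
side proj of tile corners [array([360.3135, 202.8606]), array([346.7613, 210.1181]), array([321.8263, 192.4256]), array([337.2056, 185.6066])] [[360.4 204.4]
 [346.  213.4]
 [321.2 194.2]]
```

Request:
carry_out(rows=[[[0,0.002,0.02],[-2.0,-1.9,0],100],[[0,0.002,0.02],[-2.0,-1.9,0],100],[[0,0,0],[0,0,0],100]])

```text
t: 2.95
tool_pos: [0.523, 0.0217, 0.2734]
tcp_rot: [0.196, -0.293, 0.926, 0.135]
contact_force: [0.4, 0.5, -0.2]
opening: 0.997
```

```bash
cat > rel.py <<'E'
from h import *
np.set_printoptions(precision=4,suppress=True)
A=np.array([-.29,-.40,0]);A[2]=np.sqrt(1-A@A);G=np.array([.549,.053,.190])
def rel():
    st=robot.get_state();T=rot(st['tcp_rot']).as_matrix()
    b=np.array([-.6635,-.571,-.4836]);b-=A*(A@b);b/=np.linalg.norm(b)
    M=np.c_[b,np.cross(-A,b),-A]
    print("t",st['t'],"q",st['q'],"pos",st['tool_pos'])
    print("F",st['contact_force'],"F.axis",st['contact_force']@A,"tau.axis",st['torque']@A,"open",st['opening'])
    print("G in tool",T.T@(G-st['tool_pos']),"rv to nut",R.from_matrix(T.T@M).as_rotvec(degrees=True))
    return st
if __name__=="__main__": rel()
E
python3 rel.py
```

```text
t 2.95 q [ 0.0087  0.1332  0.1541  2.0566 -0.6249  0.8106  2.7493] pos [0.523  0.0217 0.2734]
F [ 0.3898  0.5038 -0.1952] F.axis -0.48432695783386104 tau.axis -0.00034264233047304535 open 0.9966159881021205
G in tool [ 0.0021 -0.0019  0.0928] rv to nut [-1.4081 -1.7678 -7.0252]
```

Request:
carry_out(rows=[[[0.001,-0.001,0.015],[-0.7,-0.8,5],100],[[0.001,-0.001,0.03],[-0.7,-0.8,4],100],[[0,0,0.02],[0,0,0],100],[[0,0,0],[0,0,0],100]])

```text
t: 3.35
tool_pos: [0.5414, 0.0456, 0.2149]
tcp_rot: [0.194, -0.222, 0.941, 0.165]
contact_force: [-0.1, 1.1, 0.0]
opening: 1.003
```

```bash
python3 - <<'E'
from rel import *
rel()
cv2.imwrite("pics/e.png",robot.get_image("wrist")[:,:,::-1])
E
```

```text
t 3.35 q [ 0.0677  0.2508  0.0567  2.0925 -0.7753  0.6839  2.7411] pos [0.5414 0.0456 0.2149]
F [-0.1279  1.0595  0.0447] F.axis -0.3478451209808089 tau.axis -0.0323209379236203 open 1.003145271097747
G in tool [ 0.002  -0.003   0.0268] rv to nut [ -0.1679  -0.0359 -15.8035]
```

View pics/e.png

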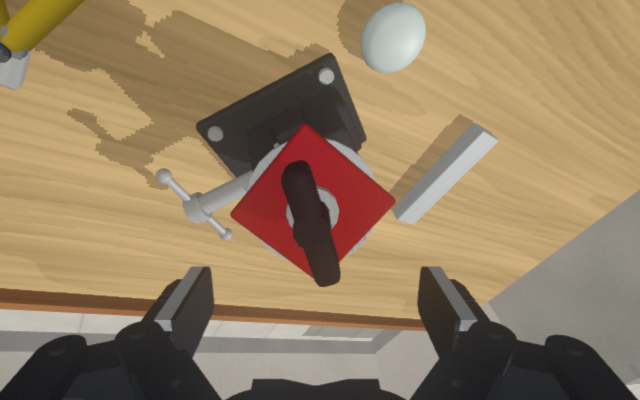

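```bash
python3 - <<'E'
from rel import *
st=rel();w=Cam("wrist");T=rot(st['tcp_rot']).as_matrix()
for h in(.012,): print("Gtop px",w.proj(G+h*A))
for h in(.0,.0148,.0268,.0568): print(h,"tool axis px",w.proj(st['tool_pos']+T@[0,0,h]))
a=cv2.imread("pics/e.png")[120:290,220:400];cv2.imwrite("pics/e2.png",cv2.resize(a,None,fx=3.5,fy=3.5,interpolation=cv2.INTER_CUBIC))
hsv=cv2.cvtColor(cv2.imread("pics/e.png"),cv2.COLOR_BGR2HSV)
m=((hsv[...,0]<8)|(hsv[...,0]>172))&(hsv[...,1]>150)&(hsv[...,2]>60)
m=m.astype(np.uint8);m[:115]=0;m[290:]=0;m[:,:225]=0;m[:,405:]=0
h=cv2.convexHull(np.argwhere(m)[:,::-1].astype(np.int32));print("rect",cv2.minAreaRect(h))
print("tile top centre px",w.proj(G-.03*A))
E
```

```text
t 3.4 q [ 0.0676  0.2488  0.0587  2.0915 -0.7748  0.6851  2.7415] pos [0.542  0.0446 0.2163]
F [-0.3005  0.515   1.0004] F.axis 0.7509363006089174 tau.axis 0.026042881548256885 open 1.0002315688181425
G in tool [ 0.0028 -0.0021  0.0282] rv to nut [ -0.2702   0.0567 -15.7772]
Gtop px [311.8422 231.1546]
0.0 tool axis px [315.867  248.6694]
0.0148 tool axis px [315.8394 236.8718]
0.0268 tool axis px [315.8199 228.4912]
0.0568 tool axis px [315.7794 211.1115]
rect ((311.4411926269531, 206.23529052734375), (121.1556625366211, 119.96253967285156), 40.601295471191406)
tile top centre px [312.7492 206.3247]
```

View pics/e2.png

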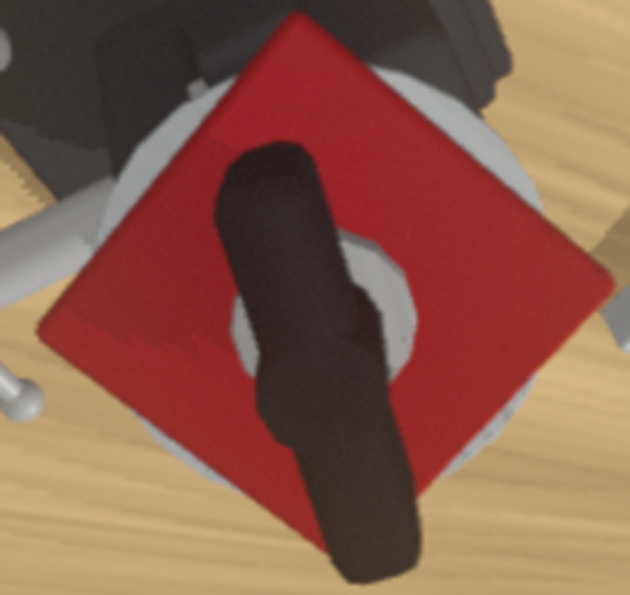

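Request:
carry_out(rows=[[[0.0025,-0.003,0.015],[0,0,0],100],[[0,0,0.02],[0,0,0],100],[[0,0,0.009],[0,0,0],100],[[0,0,0],[0,0,0],100]])

```text
t: 3.8
tool_pos: [0.555, 0.0579, 0.1769]
tcp_rot: [0.196, -0.222, 0.941, 0.164]
contact_force: [-0.1, 1.0, -0.5]
opening: 0.999
```

```bash
python3 rel.py
```

```text
t 3.8 q [ 0.21    0.3356 -0.146   2.0923 -0.7741  0.5652  2.7459] pos [0.555  0.0579 0.1769]
F [-0.0951  0.9857 -0.536 ] F.axis -0.832678128921645 tau.axis -0.008719318696746078 open 0.9994272899037567
G in tool [ 0.0009  0.0017 -0.015 ] rv to nut [ -0.3533   0.1448 -15.7667]
```

Request:
carry_out(rows=[[[0,0,0],[0,0,0],50],[[0,0,0],[0,0,0],30],[[0,0,0],[0,0,0],10],[[0,0,0],[0,0,0],0],[[0,0,0],[0,0,0],0],[[0,0,0],[0,0,0],0],[[0,0,0],[0,0,0],0],[[0,0,0],[0,0,0],0]], force=50)

```text
t: 4.6
tool_pos: [0.5541, 0.0596, 0.1772]
tcp_rot: [0.196, -0.223, 0.941, 0.166]
contact_force: [-3.4, 3.8, 5.6]
opening: 0.216
```

```bash
python3 - <<'E'
from rel import *
rel()
cv2.imwrite("pics/f.png",robot.get_image("wrist")[:,:,::-1])
E
```

```text
t 4.6 q [ 0.2119  0.3353 -0.1497  2.0932 -0.7762  0.5666  2.7477] pos [0.5541 0.0596 0.1772]
F [-3.4133  3.8092  5.6456] F.axis 4.374626321221393 tau.axis -0.0021564758272528657 open 0.2156019151826759
G in tool [ 0.0009 -0.0002 -0.0153] rv to nut [ -0.1529   0.1928 -15.7114]
```

View pics/f.png

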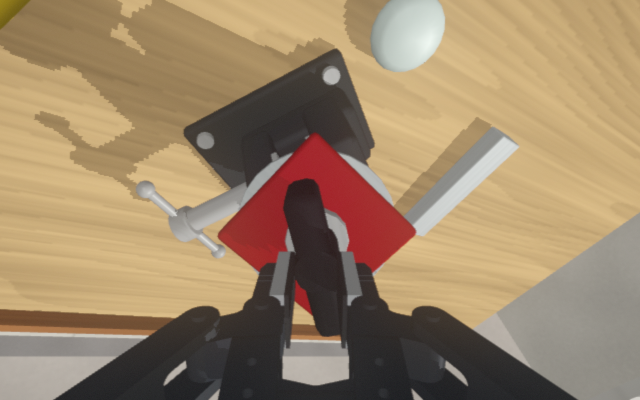

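Request:
carry_out(rows=[[[0,0,0],[0,0,0],0],[[0,0,0],[0,0,0],0],[[0,0,0.001],[0,0,4],0],[[0,0,0.001],[0,0,4],0],[[0,0,0],[0,0,4],0],[[0,0,0],[0,0,0],0]], force=80)

```text
t: 5.25
tool_pos: [0.5548, 0.0599, 0.1761]
tcp_rot: [0.177, -0.122, 0.959, 0.186]
contact_force: [-7.1, 0.4, 13.7]
opening: 0.2
```

```bash
python3 rel.py
```

```text
t 5.25 q [ 0.1751  0.3358 -0.1073  2.0951 -0.8018  0.5722  2.5583] pos [0.5548 0.0599 0.1761]
F [-7.0547  0.4321 13.7071] F.axis 13.790295037030784 tau.axis -0.07981109114916594 open 0.20024870162887834
G in tool [ 0.0011 -0.0001 -0.0166] rv to nut [ -0.1529   0.2474 -27.8451]
```

Request:
carry_out(rows=[[[0,0,-0.0004],[0,0,4],0],[[0,0,0],[0,0,6],0],[[0,0,0],[0,0,0],0]])

```text
t: 5.55
tool_pos: [0.5548, 0.0598, 0.1763]
tcp_rot: [0.16, -0.038, 0.966, 0.2]
contact_force: [-6.6, 0.1, 11.7]
opening: 0.199
```

```bash
python3 rel.py
```

```text
t 5.55 q [ 0.1452  0.3338 -0.0718  2.0968 -0.8194  0.5799  2.3982] pos [0.5548 0.0598 0.1763]
F [-6.5623  0.0595 11.6902] F.axis 12.042995137944173 tau.axis -0.033259813558155306 open 0.19876131241720657
G in tool [ 0.001  -0.0003 -0.0163] rv to nut [ -0.1393   0.2622 -37.8827]
```

Request:
carry_out(rows=[[[0,0,-0.0006],[0,0,5],0],[[0,0,0],[0,0,5],0],[[0,0,0],[0,0,0],0]])

```text
t: 5.85
tool_pos: [0.5546, 0.0596, 0.1764]
tcp_rot: [0.142, 0.047, 0.965, 0.214]
contact_force: [-4.3, 2.1, 6.1]
opening: 0.197
```

```bash
python3 rel.py
```

```text
t 5.85 q [ 0.1161  0.3323 -0.0372  2.0987 -0.8356  0.5874  2.238 ] pos [0.5546 0.0596 0.1764]
F [-4.3098  2.1334  6.1303] F.axis 5.726288629095639 tau.axis -0.024470807592443678 open 0.19711791737997916
G in tool [ 0.0008 -0.0003 -0.0161] rv to nut [ -0.1291   0.2564 -47.8682]
```

Request:
carry_out(rows=[[[0,0,0.001],[0,0,0],0],[[0,0,0],[0,0,0],0]])

```text
t: 6.05
tool_pos: [0.5549, 0.0596, 0.1762]
tcp_rot: [0.143, 0.046, 0.965, 0.214]
contact_force: [-7.7, -0.6, 14.0]
opening: 0.2
```

```bash
python3 rel.py
```

```text
t 6.05 q [ 0.1171  0.333  -0.0381  2.0984 -0.8368  0.5867  2.2416] pos [0.5549 0.0596 0.1762]
F [-7.6906 -0.6061 14.04  ] F.axis 14.679378064308327 tau.axis -0.06669909221676754 open 0.19986689572921099
G in tool [ 0.0012 -0.0003 -0.0163] rv to nut [ -0.1214   0.3001 -47.7419]
```

Request:
carry_out(rows=[[[0,0,-0.0007],[0,0,5],0],[[0,0,0],[0,0,5],0],[[0,0,0],[0,0,5],0],[[0,0,0],[0,0,0],0]])

```text
t: 6.45
tool_pos: [0.5547, 0.0595, 0.1762]
tcp_rot: [0.113, 0.172, 0.951, 0.23]
contact_force: [-4.5, 0.8, 8.3]
opening: 0.196
```

```bash
python3 rel.py
```

```text
t 6.45 q [ 0.0735  0.3317  0.0134  2.1011 -0.8603  0.5978  1.9975] pos [0.5547 0.0595 0.1762]
F [-4.4999  0.8013  8.2592] F.axis 8.165259714515262 tau.axis -0.09349900798338473 open 0.1958327643896857
G in tool [ 0.0008 -0.0004 -0.0162] rv to nut [ -0.1013   0.2872 -62.879 ]
```

Request:
carry_out(rows=[[[0,0,0],[0,0,5],0],[[0,0,0],[0,0,5],0],[[0,0,0],[0,0,0],0]])

```text
t: 6.75
tool_pos: [0.5547, 0.0594, 0.1762]
tcp_rot: [0.093, 0.255, 0.932, 0.239]
contact_force: [-4.1, 0.8, 8.0]
opening: 0.198
```

```bash
python3 - <<'E'
from rel import *
rel()
cv2.imwrite("pics/g.png",robot.get_image("wrist")[:,:,::-1])
E
```

```text
t 6.75 q [ 0.0458  0.3315  0.0463  2.1027 -0.8756  0.6049  1.8362] pos [0.5547 0.0594 0.1762]
F [-4.1089  0.8448  7.9687] F.axis 7.781872721318505 tau.axis -0.02564740728630757 open 0.19800409892814547
G in tool [ 0.0008 -0.0004 -0.0162] rv to nut [ -0.0867   0.3031 -72.8851]
```

View pics/g.png

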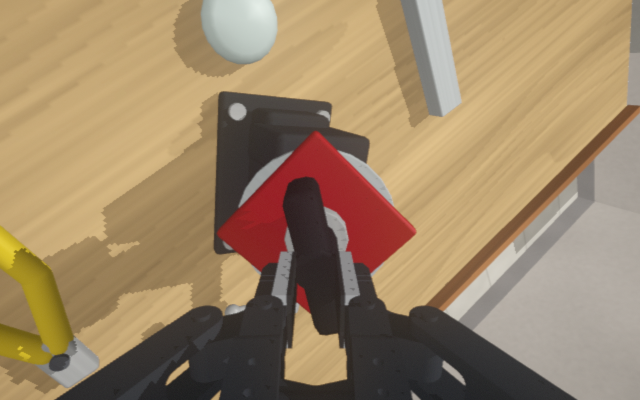

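Request:
carry_out(rows=[[[0,0,0],[0,0,5],0],[[0,0,0],[0,0,5],0],[[0,0,0],[0,0,0],0]])

```text
t: 7.1
tool_pos: [0.5546, 0.0592, 0.176]
tcp_rot: [0.072, 0.335, 0.907, 0.246]
contact_force: [-4.9, 1.2, 6.6]
opening: 0.202
```

```bash
python3 rel.py
```

```text
t 7.1 q [ 0.0185  0.3316  0.0788  2.1044 -0.8903  0.6119  1.6745] pos [0.5546 0.0592 0.176 ]
F [-4.8896  1.236   6.5735] F.axis 6.638748322892205 tau.axis -0.08580186270285713 open 0.20202059956944762
G in tool [ 0.0008 -0.0004 -0.0163] rv to nut [ -0.0744   0.312  -82.8893]
```

Request:
carry_out(rows=[[[0,0,0],[0,0,5],0],[[0,0,0],[0,0,5],0],[[0,0,0],[0,0,0],0]])

```text
t: 7.4
tool_pos: [0.5545, 0.0592, 0.1757]
tcp_rot: [0.05, 0.412, 0.874, 0.251]
contact_force: [-3.5, 1.7, 4.7]
opening: 0.195
```

```bash
python3 rel.py
```

```text
t 7.4 q [-0.0084  0.3323  0.1106  2.1061 -0.9044  0.6185  1.5139] pos [0.5545 0.0592 0.1757]
F [-3.466   1.6881  4.7101] F.axis 4.425026209223495 tau.axis 0.013090684113559377 open 0.19502518405653219
G in tool [ 0.0007 -0.0003 -0.0165] rv to nut [ -0.0749   0.3126 -92.7948]
```

Request:
carry_out(rows=[[[0,0,0.0015],[0,0,0],0],[[0,0,0.0015],[0,0,0],0],[[0,0,0],[0,0,0],0]])

```text
t: 7.7
tool_pos: [0.5555, 0.0603, 0.173]
tcp_rot: [0.05, 0.411, 0.875, 0.251]
contact_force: [-4.1, 1.7, 6.8]
opening: 0.202
```

```bash
python3 rel.py
```

```text
t 7.7 q [-0.0072  0.3382  0.1061  2.1061 -0.9105  0.6127  1.5224] pos [0.5555 0.0603 0.173 ]
F [-4.1143  1.6504  6.7687] F.axis 6.417830791770453 tau.axis -0.009126077790648147 open 0.2023640973822642
G in tool [ 0.0008 -0.0003 -0.0196] rv to nut [ -0.0757   0.3149 -92.6026]
```

In the gap: the tool moved down 3 mm and the force only rose to 6.4 N. I'll keep pushing.

Request:
carry_out(rows=[[[0,0,0.0015],[0,0,0],0],[[0,0,0.0015],[0,0,0],0],[[0,0,0.0015],[0,0,0],0],[[0,0,0.001],[0,0,0],0],[[0,0,0],[0,0,0],0]])

```text
t: 8.2
tool_pos: [0.5572, 0.0616, 0.1695]
tcp_rot: [0.051, 0.411, 0.875, 0.252]
contact_force: [-13.4, -3.1, 21.4]
opening: 0.199
```

```bash
python3 rel.py
```

```text
t 8.2 q [-0.0058  0.3463  0.1014  2.1059 -0.9215  0.6052  1.5319] pos [0.5572 0.0616 0.1695]
F [-13.4315  -3.1073  21.3556] F.axis 23.705200426804712 tau.axis 0.004583522153700409 open 0.1985858772126461
G in tool [ 0.0014 -0.0004 -0.0236] rv to nut [ -0.0377   0.3952 -92.6273]
```

Request:
carry_out(rows=[[[0,0,-0.0006],[0,0,5],0],[[0,0,0],[0,0,6],0],[[0,0,0],[0,0,6],0],[[0,0,0],[0,0,6],0],[[0,0,0],[0,0,6],0],[[0,0,0],[0,0,0],0]])

```text
t: 8.8
tool_pos: [0.5567, 0.0617, 0.1695]
tcp_rot: [-0.014, 0.618, 0.743, 0.256]
contact_force: [-12.1, -1.8, 16.0]
opening: 0.199
```

```bash
python3 - <<'E'
from rel import *
rel()
cv2.imwrite("pics/i.png",robot.get_image("wrist")[:,:,::-1])
E
```

```text
t 8.8 q [-0.0844  0.3484  0.1952  2.1108 -0.9619  0.6288  1.0576] pos [0.5567 0.0617 0.1695]
F [-12.0621  -1.8388  16.0041] F.axis 18.147911452180296 tau.axis 0.06950587359463539 open 0.19943905433754477
G in tool [ 0.0008 -0.0006 -0.0235] rv to nut [   0.0382    0.3676 -121.7683]
```

View pics/i.png

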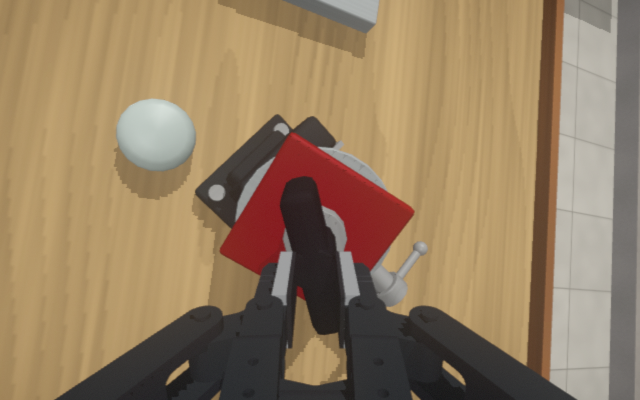

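Request:
carry_out(rows=[[[0,0,0],[0,0,7],0],[[0,0,0],[0,0,7],0],[[0,0,0],[0,0,7],0],[[0,0,0],[0,0,7],0],[[0,0,0],[0,0,7],0],[[0,0,0],[0,0,0],0]])

```text
t: 9.45
tool_pos: [0.5562, 0.0618, 0.1694]
tcp_rot: [-0.091, 0.813, 0.523, 0.24]
contact_force: [-12.7, -2.9, 17.8]
opening: 0.199
```

```bash
python3 - <<'E'
from rel import *
rel()
cv2.imwrite("pics/j.png",robot.get_image("wrist")[:,:,::-1])
E
```

```text
t 9.45 q [-0.1734  0.3549  0.3028  2.1163 -1.0074  0.658   0.4853] pos [0.5562 0.0618 0.1694]
F [-12.6623  -2.9362  17.7909] F.axis 20.31435289866456 tau.axis 0.04122211172944125 open 0.1987931144811703
G in tool [ 0.0005 -0.0005 -0.0235] rv to nut [   0.1597    0.318  -156.807 ]
```

View pics/j.png

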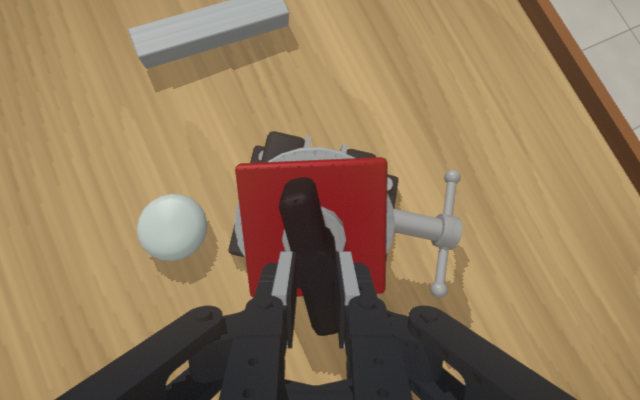

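Request:
carry_out(rows=[[[0,0,0],[0,0,6],0],[[0,0,0],[0,0,6],0],[[0,0,0],[0,0,6],0],[[0,0,0],[0,0,4],0],[[0,0,0],[0,0,0],0]])

```text
t: 10.0
tool_pos: [0.5559, 0.062, 0.1694]
tcp_rot: [-0.136, 0.897, 0.359, 0.218]
contact_force: [-14.4, -2.2, 18.2]
opening: 0.198
```

```bash
python3 rel.py
```

```text
t 10.0 q [-0.2267  0.3606  0.3677  2.1194 -1.0342  0.6771  0.1255] pos [0.5559 0.062  0.1694]
F [-14.4379  -2.1852  18.1921] F.axis 20.877761086370928 tau.axis 0.11054028224632623 open 0.19813506186096674
G in tool [ 0.0003 -0.0003 -0.0236] rv to nut [   0.2545    0.2404 -178.7251]
```

Request:
carry_out(rows=[[[0,0,0],[0,0,4],0],[[0,0,0],[0,0,4],0],[[0,0,0],[0,0,0],0]])

```text
t: 10.3
tool_pos: [0.5558, 0.0621, 0.1694]
tcp_rot: [-0.151, 0.92, 0.296, 0.208]
contact_force: [-14.4, -2.4, 18.8]
opening: 0.196
```

```bash
python3 rel.py
```

```text
t 10.3 q [-0.2457  0.3631  0.391   2.1205 -1.0437  0.6843 -0.006 ] pos [0.5558 0.0621 0.1694]
F [-14.4148  -2.4211  18.8155] F.axis 21.507371924211036 tau.axis 0.08445755331508757 open 0.19610473918902357
G in tool [ 0.0003 -0.0002 -0.0236] rv to nut [ -0.2678  -0.1902 173.2784]
```

Request:
carry_out(rows=[[[0,0,0],[0,0,4],0],[[0,0,0],[0,0,4],0],[[0,0,0],[0,0,0],0]])

```text
t: 10.6
tool_pos: [0.5558, 0.0624, 0.1695]
tcp_rot: [-0.165, 0.938, 0.231, 0.197]
contact_force: [-13.4, -1.2, 20.1]
opening: 0.198
```

```bash
python3 - <<'E'
from rel import *
rel()
cv2.imwrite("pics/k.png",robot.get_image("wrist")[:,:,::-1])
rel()
E
```

```text
t 10.6 q [-0.2647  0.3656  0.4141  2.1213 -1.0527  0.6917 -0.1371] pos [0.5558 0.0624 0.1695]
F [-13.3884  -1.1992  20.104 ] F.axis 21.841227498271213 tau.axis 0.4062142823605294 open 0.19769900620905267
G in tool [ 0.0002 -0.     -0.0236] rv to nut [ -0.2677  -0.1252 165.347 ]
t 10.65 q [-0.2645  0.3656  0.4139  2.1213 -1.0526  0.6915 -0.1358] pos [0.5558 0.0623 0.1695]
F [-14.5315  -3.0185  19.0332] F.axis 21.969447316299433 tau.axis 0.4206929381541809 open 0.2002489917642813
G in tool [ 0.0001 -0.     -0.0235] rv to nut [ -0.2737  -0.1341 165.4304]
```

View pics/k.png

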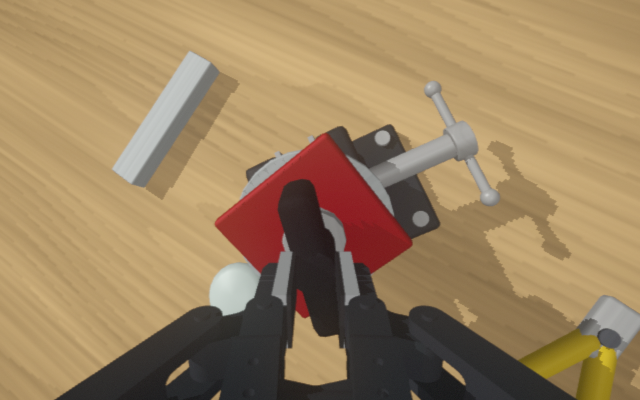

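Request:
carry_out(rows=[[[0,0,0],[0,0,3],0],[[0,0,0],[0,0,3],0],[[0,0,0],[0,0,0],0]])

```text
t: 10.95
tool_pos: [0.5557, 0.0625, 0.1695]
tcp_rot: [-0.174, 0.949, 0.184, 0.188]
contact_force: [-14.9, -2.1, 20.0]
opening: 0.201
```

```bash
python3 - <<'E'
from rel import *
rel()
cv2.imwrite("pics/l.png",robot.get_image("wrist")[:,:,::-1])
E
```

```text
t 10.95 q [-0.2788  0.3675  0.431   2.1217 -1.0581  0.697  -0.2337] pos [0.5557 0.0625 0.1695]
F [-14.9219  -2.0726  19.9616] F.axis 22.51149871990767 tau.axis 1.4978861475132805 open 0.20138928136507486
G in tool [ 0.0001  0.0001 -0.0235] rv to nut [ -0.2201  -0.1002 159.5847]
```

View pics/l.png

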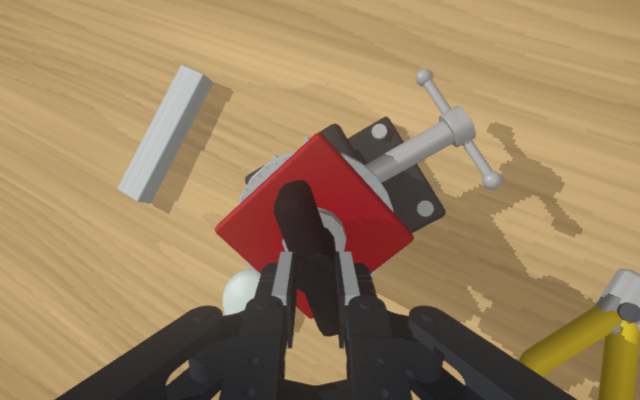

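Request:
carry_out(rows=[[[0,0,0],[0,0,-4],0],[[0,0,-0.003],[0,0,-1],0],[[0,0,-0.004],[0,0,0],0],[[0,0,-0.002],[0,0,0],0],[[0,0,0],[0,0,0],0]])

```text
t: 11.5
tool_pos: [0.553, 0.0591, 0.1761]
tcp_rot: [-0.166, 0.941, 0.223, 0.195]
contact_force: [-5.7, 2.1, 3.9]
opening: 0.201
```

```bash
python3 rel.py
```

```text
t 11.5 q [-0.2702  0.3506  0.4273  2.1216 -1.0306  0.7024 -0.1718] pos [0.553  0.0591 0.1761]
F [-5.6703  2.1027  3.9266] F.axis 4.21718431272513 tau.axis -0.012011077799267824 open 0.2014276645671932
G in tool [ 0.0006  0.0001 -0.0157] rv to nut [ -0.1489  -0.1579 164.3527]
```

Sprung up and torque-free. I'll open and retreat.

Request:
carry_out(rows=[[[0,0,0],[0,0,0],30],[[0,0,0],[0,0,0],60],[[0,0,0],[0,0,0],100],[[0,0,0],[0,0,0],100],[[0,0,0],[0,0,0],100],[[0,0,-0.01],[0,0,0],100],[[0,0,-0.03],[0,0,0],100],[[0,0,-0.03],[0,0,0],100]])

```text
t: 12.3
tool_pos: [0.5332, 0.0292, 0.2378]
tcp_rot: [-0.164, 0.941, 0.222, 0.195]
contact_force: [-0.6, -0.5, 1.0]
opening: 0.999
```

Request:
carry_out(rows=[[[0,0,-0.03],[0,0,0],100],[[0,0,-0.03],[0,0,0],100],[[0,0,-0.02],[0,0,0],100],[[0,0,0],[0,0,0],100],[[0,0,0],[0,0,0],100]])

```text
t: 12.8
tool_pos: [0.5103, -0.0018, 0.3069]
tcp_rot: [-0.165, 0.941, 0.222, 0.196]
contact_force: [-1.1, 0.4, -1.1]
opening: 0.999
```

```bash
python3 - <<'E'
from rel import *
rel()
for n in("wrist","top","side"): cv2.imwrite(f"pics/m_{n}.png",robot.get_image(n)[:,:,::-1])
E
```

```text
t 12.8 q [-0.2925  0.0839  0.5683  2.0538 -0.6743  0.9313 -0.4492] pos [ 0.5103 -0.0018  0.3069]
F [-1.0817  0.4046 -1.1062] F.axis -0.8099483434682254 tau.axis 0.036228068563418515 open 0.9985394251830323
G in tool [-0.0004 -0.0018  0.1348] rv to nut [ -0.3063  -0.5154 164.2077]
```

View pics/m_wrist.png

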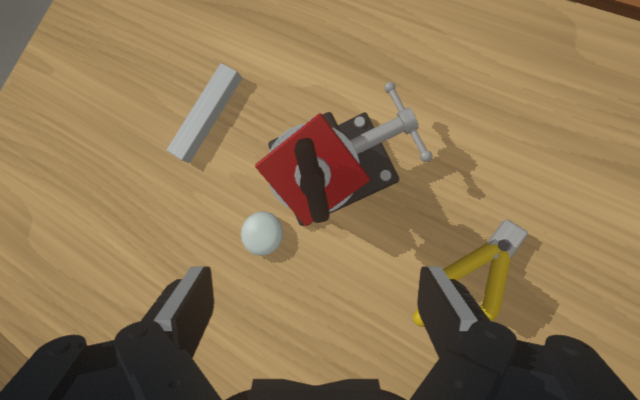

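View pics/m_top.png

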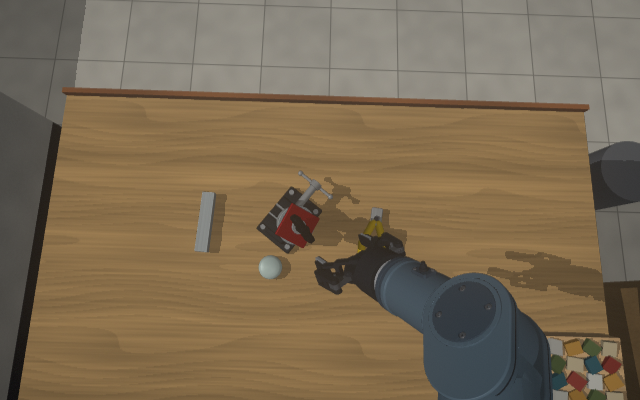

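View pics/m_side.png

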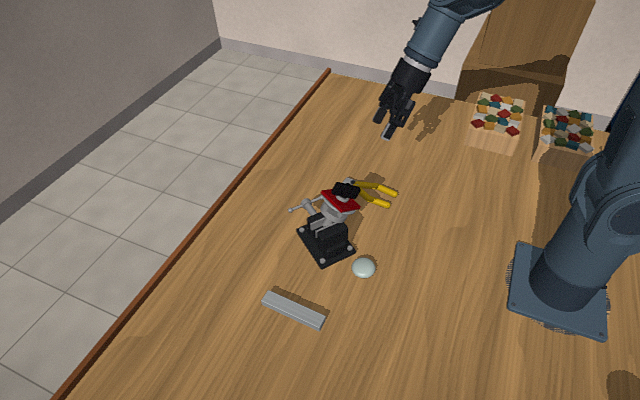

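```bash
python3 - <<'E'
from h import *
for n,o,s in(("l",(200,120),3),("m_wrist",(240,100),4.2)):
    a=cv2.imread(f"pics/{n}.png")[o[1]:o[1]+ (220 if n=="l" else 140),o[0]:o[0]+(230 if n=="l" else 150)]
    cv2.imwrite(f"pics/{n}_z.png",cv2.resize(a,None,fx=s,fy=s,interpolation=cv2.INTER_CUBIC))
E
```

```text
(no output)
```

View pics/l_z.png

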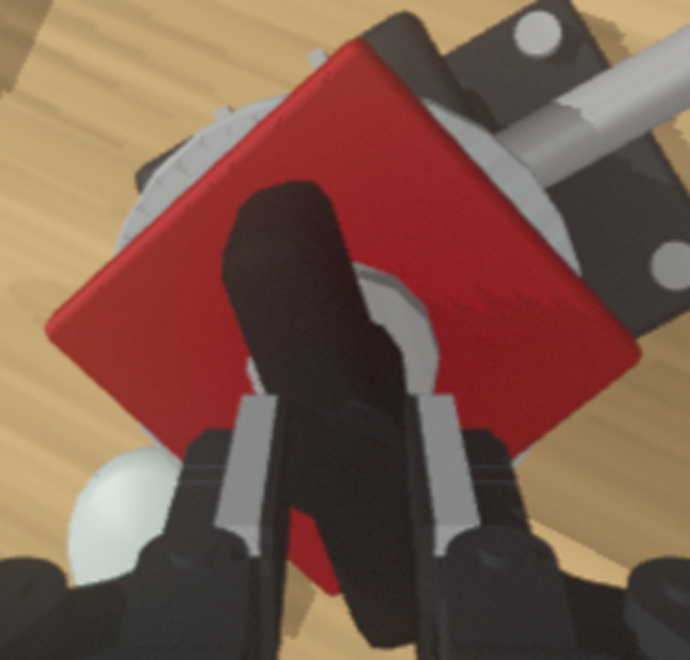

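View pics/m_wrist_z.png

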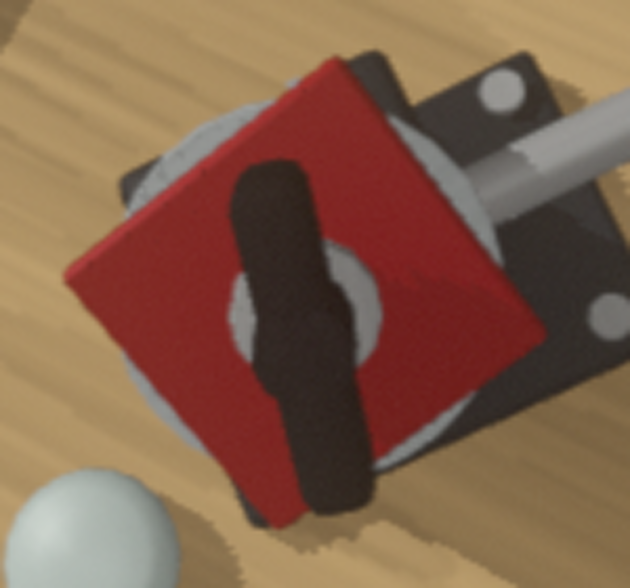

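```bash
python3 - <<'E'
from rel import *
import pickle
w1,_=pickle.load(open("w1.pkl","rb"));w2=Cam("wrist")
def pl(c,p,h):
    d=c.ray(p);return c.o+d*((G+h*A-c.o)@A)/(d@A)
ex=np.array([1,0,0])-A*A[0];ex/=np.linalg.norm(ex);ey=np.cross(A,ex)
ang=lambda v:np.degrees(np.arctan2(v@ey,v@ex))
# bar: two ends' centres ; tile corners
D={"c":(w1,3.3,(200,70),[(390,238),(423,521)],[(428,157),(608,375),(398,545),(217,342)]),
"m":(w2,4.2,(240,100),[(268,160),(340,514)],[(337,58),(547,335),(280,528),(66,275)])}
for k,(c,s,o,b,q) in D.items():
    b=[pl(c,np.array(p)/s+o,.012) for p in b];q=[pl(c,np.array(p)/s+o,-.03) for p in q]
    ba=ang(b[0]-b[1]);ta=ang(q[0]-q[2]);tb=ang(q[1]-q[3])
    print(k,"bar",ba,"len",np.linalg.norm(b[0]-b[1]),"diag",ta,tb,"tilecentre",np.mean(q,0),G-.03*A,"rel",(ba-ta)%90)
E
```

```text
c bar -133.87367600578173 len 0.07044414078111344 diag -144.68626237489477 125.16362656713457 tilecentre [0.5574 0.066  0.1643] [0.5577 0.065  0.1639] rel 10.812586369113035
m bar 41.32063532670153 len 0.07355286542210712 diag 23.446870031860694 -67.04736427999593 tilecentre [0.5577 0.0653 0.1641] [0.5577 0.065  0.1639] rel 17.873765294840833
```

```bash
python3 - <<'E'
from rel import *
st=robot.get_state();T=rot(st['tcp_rot']).as_matrix();w=Cam("wrist")
Ro=T.T@w.R;po=T.T@(w.o-st['tool_pos'])
ex=np.array([1,0,0])-A*A[0];ex/=np.linalg.norm(ex);ey=np.cross(A,ex)
ang=lambda v:np.degrees(np.arctan2(v@ey,v@ex))
w.R0=None
Tl=rot([-0.174,0.949,0.184,0.188]).as_matrix();c=w;c.R=Tl@Ro;c.o=np.array([.5557,.0625,.1695])+Tl@po
def pl(p,h):
    p=np.array(p)/3+[200,120];d=c.ray(p);g=G+(h-.009)*A;return c.o+d*((g-c.o)@A)/(d@A)
b=[pl(p,.012) for p in((290,183),(390,645))];q=[pl(p,-.03) for p in((358,42),(640,352),(333,595),(47,330))]
print(ang(b[0]-b[1]),np.linalg.norm(b[0]-b[1]),ang(q[0]-q[2]),ang(q[1]-q[3]),(ang(b[0]-b[1])-ang(q[0]-q[2]))%90, np.mean(q,0),G-.039*A)
E
```

```text
36.6443419956264 0.0749832179539535 23.26426572388006 -66.67367221759014 13.380076271746336 [0.5617 0.0691 0.1568] [0.5603 0.0686 0.1561]
```

```bash
python3 - <<'E'
from h import *
for n in("side",):
    a=cv2.imread(f"pics/a_{n}.png");m=cv2.imread(f"pics/m_{n}.png")
    for k,f in(("yellow",lambda h:(abs(h[...,0].astype(int)-25)<4)&(h[...,1]>200)),("red",lambda h:((h[...,0]<8)|(h[...,0]>172))&(h[...,1]>180)&(h[...,2]>60))):
        for i in(a,m):
            s=f(cv2.cvtColor(i,cv2.COLOR_BGR2HSV))[160:340,250:420];print(k,np.argwhere(s).mean(0)+[160,250],s.sum())
    d=cv2.absdiff(a,m).max(2)
    print("ruler diff",d[280:335,255:330].max(),"pebble diff",d[252:285,348:380].max())
robot.close_job()
E
```

```text
yellow [192.86928105 375.36165577] 459
yellow [192.80217391 375.30217391] 460
red [201.92397661 340.05263158] 342
red [201.7925072  339.96829971] 347
ruler diff 15 pebble diff 15
the job is handed in; nothing more can be done
```

I tightened the nut to its stop, let the holder spring back up, and handed the job in at about 13 s of the 48 s allowed. No verdict comes back, so this rests on my own checks.

**What I did**
- I found the nut and tile from the top and wrist views, checked them against the side view, and gripped the bar along the 30° axis.
- I turned nut and holder together under about 8 N until the pin found a gap. I then pushed down until the holder hit its lower stop, 7.4 mm below the tooth level.
- I turned clockwise in one hold, so no new hold was needed. The torque rose from about 0.1 to 1.5 N m at the stop.
- I then unwound 5°, lifted so that the holder sprang up, opened the gripper and backed off 14 cm.

**Last checks**
- **Nut:** it turned about 83° (±3°) relative to the tile. That puts its start near 0.55 rad, inside the stated range, if it now stands at the stop.
- **Slight disagreement:** at peak torque the same measurement read about 87°. The nut came back about 4° when I unwound. I take this as the stop giving under load, which would leave the nut near 2.0 rad; if it really turned back, it stands at about 1.92 rad, still above 1.85.
- **Holder:** in the side view the tile is within 0.2 px of where it started, so it is back up. This is the only check on its final height.
- **Bystanders:** the nipper is within 0.1 px of its start in the side view. The ruler block and pebble areas there show only small pixel differences (15 of 255 at most).
- **Contact:** the arm touches nothing; the force reading was about 1 N, which is noise.

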